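# Set the amplifier stand's foot down on its shoe plate

## Task

The front foot of the amplifier stand hangs in the air. Take the loose steel shoe plate by its handle, lay it flat on the desk with its cup centred under that foot, then screw the foot down with its wing knob until it just takes hold of the plate: touching lightly but surely, never pressed hard. Leave the other things on the desk alone.

Things in the scene. Friction and masses are not known exactly. Their poses are not given: they have to be found in the camera images.
- plate_handle (a point): Middle of the handle tab of the loose steel shoe plate (0.35 kg, lying flat, 6 mm thick, 140 mm long, cup at the other end); 30 mm above the plate's underside. The tab is upright, 36 mm long (local x), 12 mm thick (local y), from 6 to 50 mm above the underside. Local x points from tab to cup, z up.
- plate_cup (a point): Centre of the cup's floor on the shoe plate, 95 mm from the handle along local x, 6 mm above the plate's underside. The cup is a ring 2 mm high, 42 mm inside and 50 mm outside diameter; the plate there is 60 x 60 mm.
- foot_sole (a point): Centre of the underside of the stand's adjustable foot: round, rubber-soled, 32 mm diameter, 12 mm high, on a vertical 12 mm screw. At the start it hangs 12 to 15 mm above the desk. Local x points from the screw towards the amplifier (the -x side is open), z up; these axes do not turn with the screw.
- knob_grip (a point): Point on the screw's axis at the height to grip its black wing knob, 83 mm above the sole. The wing is an upright bar 44 mm long (local x, turns with the knob), 12 mm thick (local y), 30 mm high; its top is 11 mm above this point, its bottom 19 mm below.
- stand: Fixed low steel stand with a black amplifier (280 mm wide, top 100 mm above the desk). Origin on the desk below the screw's axis; local x points to the amplifier, whose front is 105 mm away. A bar 28 mm wide joins the stand to a round boss on the screw (34 mm diameter, 39 to 53 mm above the desk).
- foot: The adjustable foot with screw and knob; origin at the sole. Turned clockwise from above, knob and foot go down together 14 mm a turn (2.23 mm per rad) and stay where left. Turning takes 0.05 N m. Once the sole touches, its rubber presses 25 N harder per mm of further travel and rubs as it turns: 0.01 N m more torque per newton. There is more thread than needed.
- plate: the shoe plate; origin on its underside below the handle tab, axes as plate_handle
- tape: Bystander, leave alone: roll of black tape lying flat, 90 mm across, 19 mm high.
- bodypack: Bystander, leave alone: grey pocket transmitter lying flat, 62 x 100 x 24 mm.
- mouse: Bystander, leave alone: black computer mouse, 100 x 58 x 30 mm.
- screwdriver: Bystander, leave alone: screwdriver lying on the desk.
- battery: Bystander, leave alone: small block battery lying flat, 48 x 26 x 17 mm.
- mug: Bystander, leave alone: white mug, 80 mm across, 90 mm high.
- spare_foot: Bystander, leave alone: small spare screw foot standing on its sole, 24 mm across, 34 mm high.
Mind the look-alikes: they are no part of the job. What is shaped like the plate but pink or turquoise is not meant.

How it is judged:
By the outcome, as a careful person would: the job done as asked, in the order asked, and still so for the second after the job is handed in, with the robot touching nothing.
It also fails if it takes over 72 s, if anything falls off the work surface, if the arm or the gripper's body presses on something with over 40 N, if the wrist force passes 120 N, or if a joint passes its speed limit or range.

## Robot

A 7-joint arm with a two-finger parallel gripper is mounted at the origin on the work surface. World frame = base frame: x ahead of the robot, y to its left, z up, the work surface at z = 0. Lengths are in mm, angles in rad, forces in N, time in s.
With the tool pointing down it reaches from about 425 to 800 mm from the base axis. Payload 8.3 kg.
Tool frame: the origin (TCP) lies where the fingers leave the gripper's body, on its centre line; the fingertips stand 73 mm ahead of it and the grasp point (between the pads) lies 54 mm ahead of it; y points along the fingers, x is the direction in which the jaws open and shut, and the axes are right-handed (so a half turn about y gives the same grasp; the last joint's range is limited). The gripper opens to 85 mm and grips with 20 to 120 N. Pads are 22 mm wide; open, the fingers measure 114 mm over their backs; the gripper's body (76 mm by 85 mm) begins 54 mm behind the grasp point. The pads swing forward as they close: fully open they stand 13 mm farther back than shut.
Start: joints at [-1.395, 0.383, 0.016, 1.37, -0.006, 1.388, -0.046], TCP at [147.789, 607.262, 303.879] pointing down, gripper open.
Joint ranges: [-2.95, 2.95], [-0.25, 2.06], [-1.52, 1.56], [0.18, 2.33], [-1.44, 4.58], [0.02, 2.06], [-3.01, 3.01]. Speed limits (rad/s): [2.39, 2.39, 3.01, 3.01, 3.14, 3.14, 3.14].

## Interface

Orientations are given as a unit quaternion [w, x, y, z].
In Python, from station import read_state, imaging, order gives the robot as it stands.
- The arm moves only by the tool carry_out, never from a script. Its argument "plan" is a list that holds one entry, the list of rows, each a list of 5 numbers: the gripper command: -1 is shut, 1 is fully open, values between are in proportion, then the shift along the tool's x, y, z in units of 100 mm (1.0 is 100 mm), then the turn about the tool's y in units of pi rad (1.0 is pi rad). A call has exactly 8 rows; each row is the pose to reach, as a shift and turn from the pose measured when the call began, along the tool's axes at that moment, turning the shorter way round; what a row does not reach only later rows make up. A row lasts 1/12 s, in which the tool goes at most 41.7 mm and 7.16 degrees, less where a joint would pass 70% of its speed; a pose out of reach is approached as far as the arm can. A call with a number of a shift or a turn outside -1 to 1 is refused whole. A call with a gripper value outside its range is refused whole. The fingers move at their own pace and stop on an object; the grip force is fixed at half the most. Time passes only in rows, so rows that repeat a pose let the fingers close, or fill a call up. It gives the time, the measured TCP pose, the force and the opening at its end, in the units of the state.
- read_state(): the state, without advancing time (a new reading comes with each control period).
- imaging.camera(name): name is "side" or "top"; returns a dict with "image" (400x640x3 uint8, red, green, blue), "fovy" (degrees; the focal length in pixels is half the picture's height over the tangent of half this angle, whatever the lens; pixels are square), "cx", "cy" (the principal point, pixels), "R" (3x3) and "t" (3): a world point X has camera coordinates R X + t. Camera axes: x right, y down, z forward; pixel columns grow to the right and rows downward; lengths in mm; the calibration is good to about 2 mm. A picture is of the moment at which its call begins. There is no depth.
- order.job_done(): hands the job in, once; it reports no verdict.
The state is a dict: "t": time; "qpos": joint angles; "joint_vel": joint speeds; "joint_efforts": joint torques, N m; "ee_pos": TCP position; "tool_rot": TCP orientation; "ft_force": force on the tool from outside, world axes, zero at the start; "moment": the same for the moment, N m; "grip_width": opening from 0.0 (shut) to 1.0 (fully open).
Only numpy, scipy, OpenCV 4.12 (cv2) and the standard library are available. Lean on these libraries where they do the work, as an engineer would, in place of code of your own. Each camera call takes 0.05 s, during which the arm holds its last target. There are 200 camera calls.

## Working session

There is one attempt and no reset: what is moved stays moved. The work goes in short steps, Python scripts to look and compute and a tool call to move; the robot and the scene stay as the last step left them, time stands still between calls to the robot, and variables do not carry over. Pictures are saved under pics/ and viewed, about 8 in all and at most 12, crops included, and the job is handed in when it is done.

Besides the shell and the picture viewer there is one more tool, called in YAML: its name, and indented under it one key for each argument. carry_out: Moves the arm, as the interface text tells. Shifts and turns lie within -1 to 1; 1 stands for 100 mm of shift or pi rad of turn. Its arguments: {"type":"object","properties":{"plan":{"type":"array"}},"required":["plan"]}

```bash
mkdir -p pics
cat > h.py <<'E'
import numpy as np, cv2
from station import read_state, imaging, order
def cam(n):
    c=imaging.camera(n); c['R']=np.array(c['R']); c['t']=np.array(c['t']); c['f']=200/np.tan(np.radians(c['fovy'])/2); return c
def ray(c,u,v):
    d=c['R'].T@np.array([(u-c['cx'])/c['f'],(v-c['cy'])/c['f'],1]); return -c['R'].T@c['t'], d
def onz(c,u,v,z):
    o,d=ray(c,u,v); return o+d*(z-o[2])/d[2]
def proj(c,X):
    p=c['R']@np.array(X)+c['t']; return c['f']*p[0]/p[2]+c['cx'], c['f']*p[1]/p[2]+c['cy']
def save(c,name): cv2.imwrite('pics/'+name,c['image'][:,:,::-1])
E
python3 - <<'E'
from h import *
print(read_state())
for n in('top','side'):
    c=cam(n); save(c,n+'0.png'); print(n,c['f'],c['cx'],c['cy'],-c['R'].T@c['t'],c['R'].round(3).tolist(), {k for k in c})
E
```

```text
{'t': 0.0, 'qpos': array([-1.39490386,  0.38422991,  0.01638082,  1.37120301, -0.00631142,
        1.38819574, -0.04649553]), 'joint_vel': array([-0.00013817,  0.00032071,  0.00016289, -0.00184113,  0.00010067,
       -0.00018786, -0.00066001]), 'joint_efforts': array([-5.80857977e-04, -6.27589417e+01,  8.43766686e-01, -3.71819615e+01,
        1.64181506e-02,  1.41919442e-02, -2.99010924e-05]), 'ee_pos': array([147.70573967, 606.90621585, 302.86179351]), 'tool_rot': array([-0.55554164,  0.55642532,  0.43635418, -0.43744643]), 'ft_force': array([-0.10072404,  1.18940604,  0.15027853]), 'moment': array([ 0.02045314,  0.03218451, -0.00055979]), 'grip_width': 0.9989832579799283}
top 413.67910384644273 320.9873439884388 194.82269118005132 [ 475.66078143  -20.00164284 1324.03704852] [[0.009, -1.0, -0.005], [-0.996, -0.009, -0.083], [0.083, 0.006, -0.997]] {'cy', 'image', 'f', 'cx', 't', 'R', 'fovy'}
side 387.30532805904306 324.86518138951214 199.01791094997566 [   1.451467   -785.36288476  977.39673881] [[0.811, -0.585, -0.006], [-0.401, -0.548, -0.734], [0.426, 0.597, -0.68]] {'cy', 'image', 'f', 'cx', 't', 'R', 'fovy'}
```

View pics/top0.png

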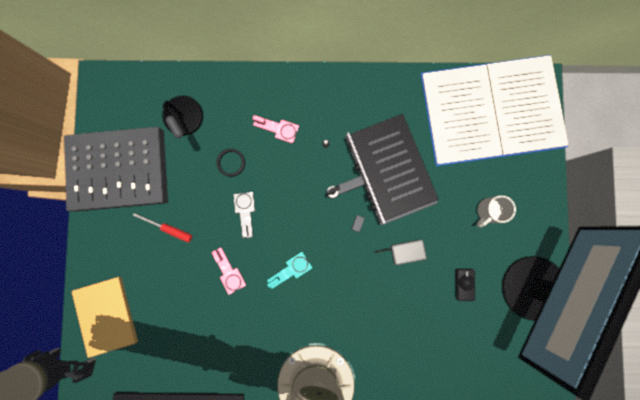

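View pics/side0.png

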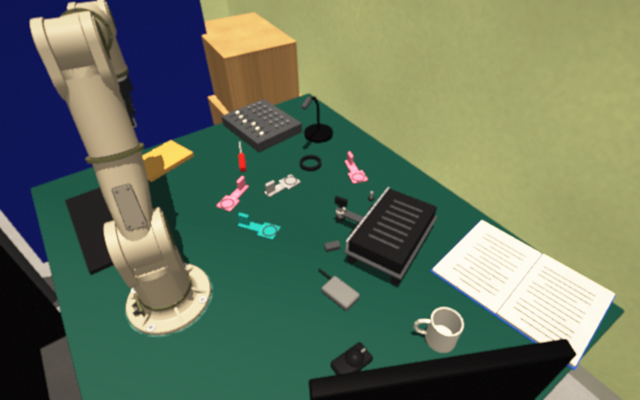

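The steel plate is the grey-white one at top (244,212) and side (283,184). The foot and knob are at top (333,191) and side (342,207). Next I'll enlarge both.

Run:
```python
import cv2,numpy as np
t=cv2.imread('pics/top0.png');s=cv2.imread('pics/side0.png')
f=lambda im,u,v:cv2.resize(im[v:v+50,u:u+66],(396,300),interpolation=cv2.INTER_NEAREST)
cv2.imwrite('pics/crop0.png',np.vstack([np.hstack([f(t,212,188),f(t,310,165)]),np.hstack([f(s,250,160),f(s,320,180)])]))
```

```text
(no output)
```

View pics/crop0.png

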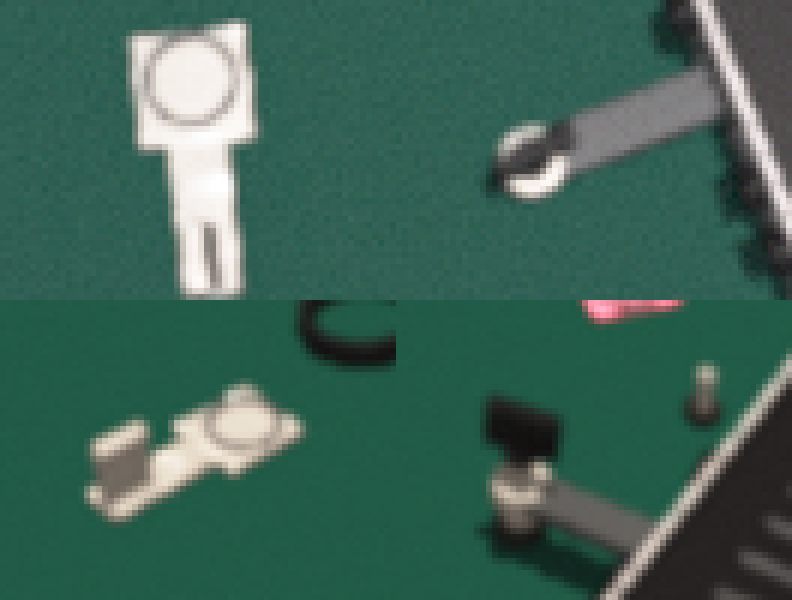

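Views: in the top crop the cup ring is at about px (243.7,201). The tab runs down to about (247,234). The boss ring is at about (332.4,191.7), with the black wing lying across it from (391→) px (326,194) to (339,186). Now I'll measure by masks.

```bash
cat > m.py <<'E'
from h import *
def rect(c,z,x0,y0,w,h):  # metric 1 px/mm image of plane z, origin x0,y0: col = x-x0, row = y-y0
    P=np.float32([[x0,y0],[x0+w,y0],[x0+w,y0+h],[x0,y0+h]])
    q=np.float32([proj(c,(*p,z)) for p in P]); H=cv2.getPerspectiveTransform(q,np.float32(P-[x0,y0]))
    return cv2.warpPerspective(c['image'],H,(w,h),flags=cv2.INTER_LINEAR)
def plate(c,x,y,z=6,save=None):
    x0,y0=int(x-110),int(y-110); im=rect(c,z,x0,y0,220,220)
    if save: cv2.imwrite(save,im[:,:,::-1])
    hsv=cv2.cvtColor(im,cv2.COLOR_RGB2HSV); m=((hsv[...,1]<70)&(hsv[...,2]>110)).astype(np.uint8)
    m=cv2.morphologyEx(m,cv2.MORPH_CLOSE,np.ones((7,7)))
    n,l,st,ce=cv2.connectedComponentsWithStats(m); k=1+np.argmax(st[1:,4]); m=(l==k).astype(np.uint8)
    sq=cv2.morphologyEx(m,cv2.MORPH_OPEN,cv2.getStructuringElement(cv2.MORPH_ELLIPSE,(45,45)))
    f=lambda a:cv2.minAreaRect(max(cv2.findContours(a,0,1)[0],key=cv2.contourArea))
    o=np.array([x0,y0]); r1,r2=f(m),f(sq)
    return (r1[0]+o,r1[1:]),(r2[0]+o,r2[1:]),ce[k]+o,m
E
python3 - <<'E'
from m import *
c=cam('top'); s=cam('side')
p=onz(c,244,212,6); print(p)
for r in plate(c,p[0],p[1])[:3]: print('top',r)
for r in plate(s,p[0],p[1])[:3]: print('side',r)
print('boss top', onz(c,(135+.5)/6-.5+310,(161+.5)/6-.5+165,53), 'cup',onz(c,243.4,200.75,6))
for n,cc,(u,v) in(('top',c,(310,165)),('side',s,(320,180))):
    im=cc['image'][v:v+50,u:u+66].astype(int); d=(im.max(2)<62).astype(np.uint8)
    n_,l,st,ce=cv2.connectedComponentsWithStats(d)
    for i in range(1,n_):
        if st[i,4]>8: print(n,st[i],ce[i]+[u,v])
    if n=='side' or 1: print('\n'.join(''.join('#' if x else '.' for x in r) for r in d[8:45,10:45]))
E
```

```text
[528.58327918 232.77322617   6.        ]
top (array([520.11668396, 229.59570312]), ((149.278564453125, 69.42444610595703), 7.352379322052002))
top (array([552.22680664, 234.51031494]), ((79.05474090576172, 69.83698272705078), 2.602562189102173))
top [530.97093178 231.02667905]
side (array([521.64705658, 238.91175842]), ((85.97676086425781, 151.78236389160156), 85.60128784179688))
side (array([524.78460693, 229.72307587]), ((134.45364379882812, 70.94786834716797), 7.125016689300537))
side [523.10481826 235.31477177]
boss top [592.60608389 -46.66199965  53.        ] cup [564.5211315  235.57840805   6.        ]
top [43  0  8 11 55] [356.36363636 169.87272727]
top [ 53  19  13  31 143] [368.9020979  200.37062937]
top [15 28  3  4 11] [326.09090909 194.63636364]
..................................#
...................................
...................................
...................................
...................................
...................................
...................................
...................................
...................................
........
[... 1846 characters left out ...]
................
........#####..##..................
.........###.......................
...................................
...................................
...................................
...................................
...................................
...................................
...................................
...................................
......##.....###...................
......##.....###...................
....######.####...##...............
.....###########...................
......##########...................
......##############...............
......###############......##.....#
..........#############...##.....##
.............##############......##
```

Run:
```python
from m import *
c=cam('top'); s=cam('side')
def R(c,z,x0,y0,w,h,k=4):
    P=np.float32([[x0,y0],[x0+w,y0],[x0+w,y0+h],[x0,y0+h]]); q=np.float32([proj(c,(*p,z)) for p in P])
    return cv2.warpPerspective(c['image'],cv2.getPerspectiveTransform(q,(P-[x0,y0])*k),(w*k,h*k),flags=cv2.INTER_CUBIC)
a=np.vstack([np.hstack([R(cc,8,440,190,180,90,2) for cc in(c,s)]),np.hstack([R(cc,106,535,-90,90,80,4) for cc in(c,s)])])
k=[( '%d'%x) for x in range(0)]
for x in range(0,720,40): cv2.line(a,(x,0),(x,179),(255,0,0),1) if x%40==0 else 0
for y in range(0,180,40): cv2.line(a,(0,y),(719,y),(255,0,0),1)
for x in range(0,720,40): cv2.line(a,(x,180),(x,500),(255,255,0),1)
for y in range(180,500,40): cv2.line(a,(0,y),(719,y),(255,255,0),1)
cv2.imwrite('pics/rect1.png',a[:,:,::-1])
```

```text
Traceback (most recent call last):
cv2.error: OpenCV(4.12.0) /io/opencv/modules/imgproc/src/imgwarp.cpp:3565: error: (-215:Assertion failed) src.checkVector(2, CV_32F) == 4 && dst.checkVector(2, CV_32F) == 4 in function 'getPerspectiveTransform'
```

```bash
cat >> m.py <<'E'
def R(c,z,x0,y0,w,h,k=4,g=10,flip=False):
    P=np.float32([[x0,y0],[x0+w,y0],[x0+w,y0+h],[x0,y0+h]]); q=np.float32([proj(c,(*p,z)) for p in P])
    a=cv2.warpPerspective(c['image'],cv2.getPerspectiveTransform(q,np.float32((P-[x0,y0])*k)),(w*k,h*k),flags=cv2.INTER_CUBIC)
    for x in range(0,w,g): a[:,x*k]=(255,255,0) if x%(5*g) else (255,0,0)
    for y in range(0,h,g): a[y*k,:]=(255,255,0) if y%(5*g) else (255,0,0)
    return a
E
python3 - <<'E'
from m import *
c=cam('top'); s=cam('side')
a=np.vstack([np.hstack([R(cc,8,440,190,130+40,90,2,20) for cc in(c,s)]),np.hstack([R(cc,106,550,-90,85,90,4) for cc in(c,s)])])
cv2.imwrite('pics/rect1.png',a[:,:,::-1])
E
```

```text
(no output)
```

View pics/rect1.png

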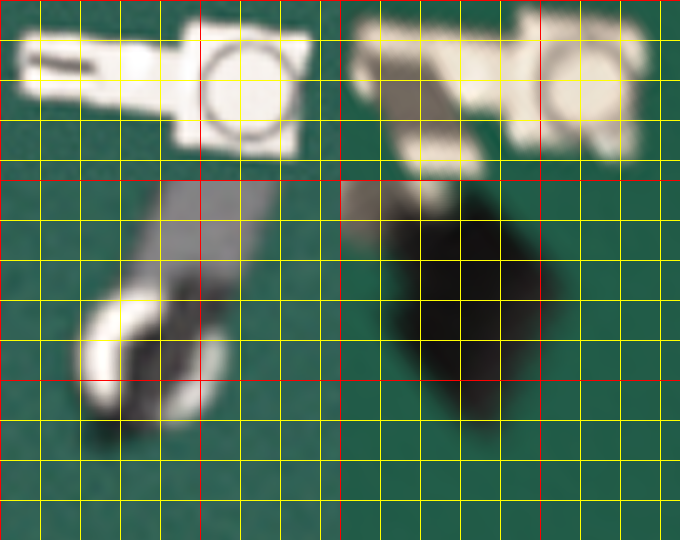

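```bash
cat > n.py <<'E'
import sys; from h import *
from scipy.spatial.transform import Rotation as Ro
def nav(g=None,yaw=None):
    s=read_state(); w,x,y,z=s['tool_rot']; M=Ro.from_quat([x,y,z,w]).as_matrix(); p=np.array(s['ee_pos'])
    jy=np.degrees(np.arctan2(M[1,0],M[0,0]))
    print('t %.2f grasp'%s['t'],(p+54*M[:,1]).round(1),'jaw yaw %.1f'%jy,'ydir',M[:,1].round(3),'q',np.round(s['qpos'],2),'F',np.round(s['ft_force'],1),'M',np.round(s['moment'],3),'w %.3f'%s['grip_width'])
    if g is not None:
        d=(yaw-jy+90)%180-90  # half-turn symmetric
        print('shift/100',(M.T@(np.array(g)-(p+54*M[:,1]))/100).round(3),'turn/pi %.3f'%(-d/180), 'or %.3f'%(-(d-180*np.sign(d))/180))
if __name__=='__main__':
    a=[float(v) for v in sys.argv[1:]]; nav(a[:3],a[3]) if a else nav()
E
python3 n.py 469.5 223.4 100 97
```

```text
t 0.40 grasp [147.8 607.2 249.7] jaw yaw 76.3 ydir [-0. -0. -1.] q [-1.39  0.38  0.02  1.37 -0.01  1.39 -0.05] F [-0.3  0.3 -0.5] M [-0.006 -0.037 -0.029] w 1.000
shift/100 [-2.968  1.498 -4.034] turn/pi -0.115 or 0.885
```

carry_out:
  plan:
    - [[1,-0.25,0,-0.33,0],[1,-0.5,0,-0.67,0],[1,-0.75,0,-1,0],[1,-0.75,0,-1,0],[1,-0.75,0,-1,0],[1,-0.75,0,-1,0],[1,-0.75,0,-1,0],[1,-0.75,0,-1,0]]

```text
t: 1.07
ee_pos: [225.8, 511.7, 303.6]
tool_rot: [0.555, -0.555, -0.437, 0.438]
ft_force: [0.2, -0.0, 0.9]
grip_width: 1.003
```

carry_out:
  plan:
    - [[1,-0.25,0,-0.33,0],[1,-0.5,0,-0.67,0],[1,-0.75,0,-1,0],[1,-0.75,0,-1,0],[1,-0.75,0,-1,0],[1,-0.75,0,-1,0],[1,-0.75,0,-1,0],[1,-0.75,0,-1,0]]

```text
t: 1.73
ee_pos: [304.1, 416.8, 303.3]
tool_rot: [0.555, -0.555, -0.438, 0.439]
ft_force: [0.4, 0.9, -0.5]
grip_width: 1.003
```

carry_out:
  plan:
    - [[1,-0.25,0,-0.33,0],[1,-0.5,0,-0.67,0],[1,-0.75,0,-1,0],[1,-0.75,0,-1,0],[1,-0.75,0,-1,0],[1,-0.75,0,-1,0],[1,-0.75,0,-1,0],[1,-0.75,0,-1,0]]

```text
t: 2.4
ee_pos: [382.9, 322.3, 303.1]
tool_rot: [0.554, -0.554, -0.439, 0.44]
ft_force: [0.6, -0.2, 0.5]
grip_width: 0.999
```

```bash
python3 n.py 469.5 223.4 110 97
```

```text
t 2.40 grasp [382.8 322.3 249.1] jaw yaw 76.9 ydir [-0.002 -0.    -1.   ] q [-0.98  0.11  0.23  1.71 -0.03  1.32  0.6 ] F [ 0.6 -0.2  0.5] M [0.042 0.052 0.075] w 0.999
shift/100 [-0.765  1.39  -1.071] turn/pi -0.112 or 0.888
```

carry_out:
  plan:
    - [[1,-0.25,0.2,-0.33,-0.03],[1,-0.5,0.4,-0.67,-0.06],[1,-0.765,0.7,-1,-0.09],[1,-0.765,0.9,-1,-0.112],[1,-0.765,0.9,-1,-0.112],[1,-0.765,0.9,-1,-0.112],[1,-0.765,0.9,-1,-0.112],[1,-0.765,0.9,-1,-0.112]]

```text
t: 3.07
ee_pos: [462.5, 227.3, 214.4]
tool_rot: [-0.468, 0.468, 0.531, -0.53]
ft_force: [-0.3, 0.1, 0.9]
grip_width: 0.996
```

```bash
python3 n.py 469.5 223.4 30 97
python3 - <<'E'
from m import *
c=cam('top'); s=cam('side')
w=np.hstack([R(c,50,410,160,170,130,2,10),R(s,50,410,160,170,130,2,10)])
cv2.imwrite('pics/pre.png',w[:,:,::-1])
E
```

```text
t 3.07 grasp [462.5 227.3 160.4] jaw yaw 97.1 ydir [ 0.     0.001 -1.   ] q [-0.78  0.21  0.31  1.81 -0.07  1.13  1.24] F [-0.3  0.1  0.9] M [ 0.013  0.046 -0.032] w 0.996
shift/100 [-0.05   1.304 -0.064] turn/pi 0.001 or -0.999
```

View pics/pre.png

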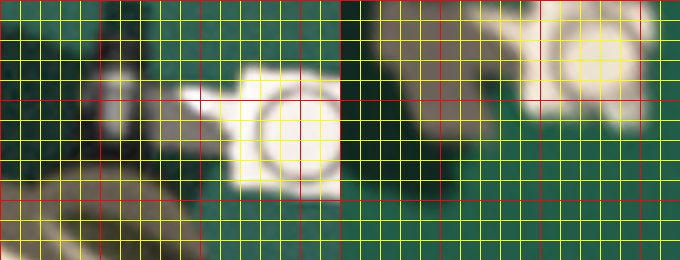

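Run:
```python
from h import *
s=cam('side')
for u,v in((269.75,181.9),(265,183.2),(274.7,180.8)): print(onz(s,u,v,50))
```

```text
[472.46308847 225.7603029   50.        ]
[454.58851233 229.66793138  50.        ]
[490.48464548 220.38413829  50.        ]
```

carry_out:
  plan:
    - [[1,-0.04,0.25,-0.08,0],[1,-0.04,0.5,-0.08,0],[1,-0.04,0.75,-0.08,0],[1,-0.04,0.95,-0.08,0],[1,-0.04,0.95,-0.08,0],[1,-0.04,0.95,-0.08,0],[1,-0.04,0.95,-0.08,0],[1,-0.04,0.95,-0.08,0]]

```text
t: 3.88
ee_pos: [472.0, 224.3, 121.1]
tool_rot: [-0.468, 0.468, 0.531, -0.529]
ft_force: [-0.2, 0.1, 0.6]
grip_width: 0.994
```

```bash
python3 n.py 470.5 224 29 97
```

```text
t 3.88 grasp [472.2 224.5  67.1] jaw yaw 97.1 ydir [ 0.003  0.003 -1.   ] q [-0.75  0.34  0.3   1.88 -0.12  0.93  1.3 ] F [-0.2  0.1  0.6] M [-0.024 -0.002 -0.04 ] w 0.994
shift/100 [-0.004  0.381  0.018] turn/pi 0.001 or -0.999
```

carry_out:
  plan:
    - [[1,0,0.2,0.02,0],[1,0,0.37,0.02,0],[1,0,0.37,0.02,0],[1,0,0.37,0.02,0],[1,0,0.37,0.02,0],[1,0,0.37,0.02,0],[0,0,0.37,0.02,0],[0,0,0.37,0.02,0]]

```text
t: 4.55
ee_pos: [470.6, 224.4, 84.9]
tool_rot: [-0.468, 0.468, 0.532, -0.528]
ft_force: [-0.5, -1.4, 0.3]
grip_width: 0.749
```

carry_out:
  plan:
    - [[-0.3,0,0,0,0],[-0.5,0,0,0,0],[-0.6,0,0,0,0],[-0.7,0,0,0,0],[-0.8,0,0,0,0],[-1,0,0,0,0],[-1,0,0,0,0],[-1,0,0,0,0]]

```text
t: 5.22
ee_pos: [470.6, 224.5, 85.0]
tool_rot: [-0.468, 0.468, 0.532, -0.528]
ft_force: [-0.9, -0.4, 3.2]
grip_width: 0.134
```

```bash
python3 n.py 470.5 224 29 97
```

```text
t 5.22 grasp [470.8 224.7  31. ] jaw yaw 97.1 ydir [ 0.004  0.004 -1.   ] q [-0.74  0.39  0.28  1.91 -0.15  0.85  1.31] F [-0.9 -0.4  3.2] M [-0.049  0.176 -0.06 ] w 0.134
shift/100 [-0.007  0.02   0.004] turn/pi 0.001 or -0.999
```

carry_out:
  plan:
    - [[-1,0,0,0,0],[-1,0,0,0,0],[-1,0,-0.1,0,0],[-1,0,-0.2,0,0],[-1,0,-0.3,0,0],[-1,0,-0.4,0,0],[-1,0,-0.4,0,0],[-1,0,-0.4,0,0]]

```text
t: 5.88
ee_pos: [470.9, 224.6, 126.0]
tool_rot: [-0.468, 0.468, 0.533, -0.528]
ft_force: [-0.6, -0.0, -4.5]
grip_width: 0.131
```

```bash
python3 n.py 535 105 71 30
python3 - <<'E'
from m import *
c=cam('side');s=c['image'][130:230,220:360]; t=cam('top')['image'][160:260,200:340]
cv2.imwrite('pics/lift.png',cv2.resize(np.hstack([s,t]),None,fx=2.8,fy=2.8,interpolation=2)[:,:,::-1])
E
```

```text
t 5.88 grasp [471.2 224.9  72. ] jaw yaw 97.1 ydir [ 0.006  0.005 -1.   ] q [-0.76  0.33  0.3   1.89 -0.12  0.94  1.29] F [-0.6 -0.  -4.5] M [-0.039  0.224  0.014] w 0.131
shift/100 [-1.269  0.008 -0.484] turn/pi 0.373 or -0.627
```

View pics/lift.png

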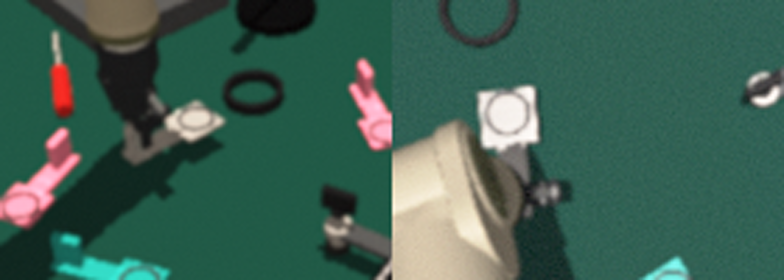

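Picture: the plate is held level in the jaws and clear of the desk, with the cup at (196,117) in the side crop and (508,113) in the top crop. Next comes transport and turn.

carry_out:
  plan:
    - [[-1,-0.16,0,-0.03,0.035],[-1,-0.33,0,-0.06,0.07],[-1,-0.5,0,-0.09,0.105],[-1,-0.7,0,-0.12,0.14],[-1,-0.9,0,-0.15,0.175],[-1,-0.95,0,-0.16,0.2],[-1,-0.95,0,-0.16,0.2],[-1,-0.95,0,-0.16,0.2]]

```text
t: 6.65
ee_pos: [497.5, 132.1, 124.1]
tool_rot: [0.609, -0.608, -0.362, 0.359]
ft_force: [0.1, 0.0, -4.8]
grip_width: 0.131
```

```bash
python3 n.py 510 96 71 30
```

```text
t 6.65 grasp [497.6 132.3  70.1] jaw yaw 61.3 ydir [ 0.003  0.003 -1.   ] q [-0.7   0.34  0.45  1.91 -0.18  0.93  0.91] F [ 0.1  0.  -4.8] M [ 0.139  0.197 -0.039] w 0.131
shift/100 [-0.258 -0.01  -0.283] turn/pi 0.174 or -0.826
```

carry_out:
  plan:
    - [[-1,-0.1,0,-0.1,0.035],[-1,-0.2,0,-0.2,0.07],[-1,-0.258,0,-0.283,0.105],[-1,-0.258,0,-0.283,0.14],[-1,-0.258,0,-0.283,0.174],[-1,-0.258,0,-0.283,0.174],[-1,-0.258,0,-0.283,0.174],[-1,-0.258,0,-0.283,0.174]]

```text
t: 7.32
ee_pos: [509.7, 96.9, 123.8]
tool_rot: [0.684, -0.682, -0.186, 0.184]
ft_force: [-0.3, 0.1, -5.8]
grip_width: 0.132
```

```bash
python3 n.py 510 96 34 30
```

```text
t 7.32 grasp [509.8  97.1  69.8] jaw yaw 30.3 ydir [ 0.002  0.004 -1.   ] q [-0.72  0.36  0.57  1.9  -0.24  0.94  0.49] F [-0.3  0.1 -5.8] M [ 0.119  0.134 -0.026] w 0.132
shift/100 [-0.005  0.358 -0.011] turn/pi 0.002 or -0.998
```

carry_out:
  plan:
    - [[-1,0,0.12,0,0],[-1,0,0.24,0,0],[-1,0,0.32,0,0],[-1,0,0.37,0,0],[-1,0,0.37,0,0],[-1,0,0.37,0,0],[-1,0,0.37,0,0],[-1,0,0.37,0,0]]

```text
t: 7.98
ee_pos: [509.8, 97.0, 86.7]
tool_rot: [0.684, -0.682, -0.186, 0.184]
ft_force: [0.2, 0.3, -3.7]
grip_width: 0.135
```

```bash
python3 n.py 545 35.3 32.5 30;  python3 - <<'E'
from m import *
c=cam('top'); s=cam('side')
a=np.hstack([R(c,10,480,-90,140,170,3,10)[:,:],R(s,10,480,-90,120,170,3,10)])
cv2.imwrite('pics/stage.png',a[:,:,::-1])
E
```

```text
t 7.98 grasp [509.9  97.2  32.7] jaw yaw 30.3 ydir [ 0.002  0.004 -1.   ] q [-0.7   0.42  0.55  1.93 -0.29  0.87  0.52] F [ 0.2  0.3 -3.7] M [0.184 0.053 0.014] w 0.135
shift/100 [-0.01   0.001 -0.711] turn/pi 0.002 or -0.998
```

View pics/stage.png

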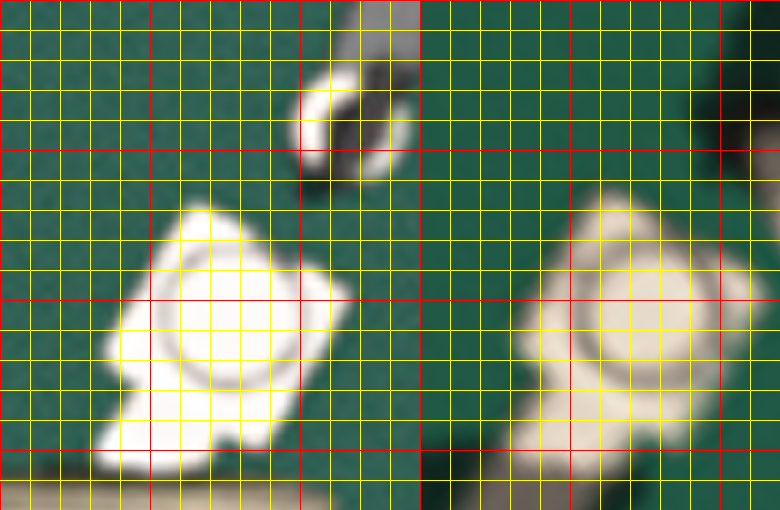

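Ring centre on the z=10 grid: top view (558,15), side view (555,14), and the kinematic prediction is (557.8,15.2). The boss corrects to about (593,-46). Now I slide in.

carry_out:
  plan:
    - [[-1,0,0,-0.15,0],[-1,-0.005,0,-0.3,0],[-1,-0.01,0,-0.45,0],[-1,-0.01,0,-0.6,0],[-1,-0.01,0,-0.707,0],[-1,-0.01,0,-0.707,0],[-1,-0.01,0,-0.707,0],[-1,-0.01,0,-0.707,0]]

```text
t: 8.75
ee_pos: [544.2, 36.4, 86.5]
tool_rot: [0.684, -0.681, -0.186, 0.184]
ft_force: [1.1, 0.5, -4.9]
grip_width: 0.124
```

```bash
python3 n.py 545.2 35.6 31 30;  python3 - <<'E'
from m import *
c=cam('top'); s=cam('side')
a=np.hstack([R(c,10,520,-120,140,150,3,10)[:,:],cv2.resize(s['image'][170:245,300:390],None,fx=4.2,fy=6,interpolation=2)])
cv2.imwrite('pics/in.png',a[:,:,::-1])
E
```

```text
t 8.75 grasp [544.3  36.7  32.5] jaw yaw 30.4 ydir [ 0.002  0.004 -1.   ] q [-0.57  0.47  0.55  1.86 -0.32  0.9   0.67] F [ 1.1  0.5 -4.9] M [ 0.189  0.106 -0.012] w 0.124
shift/100 [ 0.002  0.015 -0.014] turn/pi 0.002 or -0.998
```

View pics/in.png

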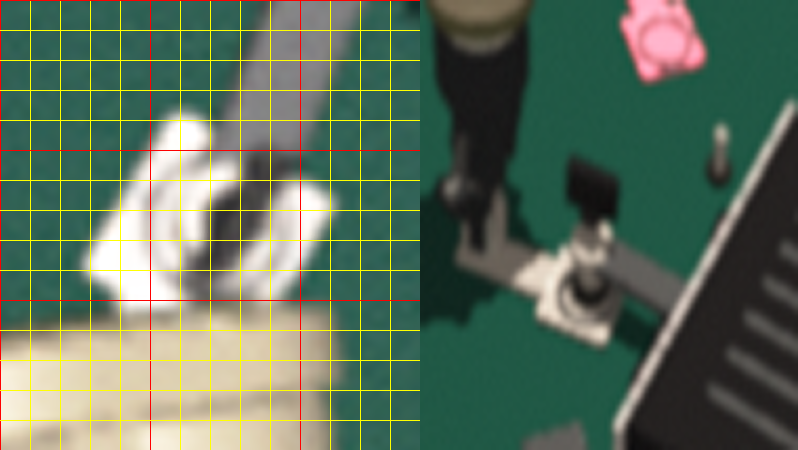

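carry_out:
  plan:
    - [[-1,0,0,-0.014,0],[-1,0,0,-0.014,0],[-1,0,0.01,-0.014,0],[-1,0,0.017,-0.014,0],[-1,0,0.017,-0.014,0],[-1,0,0.017,-0.014,0],[-1,0,0.017,-0.014,0],[-1,0,0.017,-0.014,0]]

```text
t: 9.52
ee_pos: [545.0, 35.8, 85.0]
tool_rot: [0.684, -0.681, -0.187, 0.184]
ft_force: [-1.4, 2.1, -0.3]
grip_width: 0.135
```

```bash
python3 n.py 545.2 35.6 31 30;  python3 - <<'E'
from m import *
s=cam('side'); ims=[cam('side')['image'].astype(float) for _ in range(4)]
im=np.clip(np.mean(ims,0),0,255).astype(np.uint8)[205:230,325:355]
im=cv2.resize(im,None,fx=24,fy=24,interpolation=2)
for k in range(0,30,5): im[:,k*24]=(255,255,0)
for k in range(0,25,5): im[k*24]=(255,255,0)
cv2.imwrite('pics/cup.png',im[:,:,::-1])
for X in((593,-46.3,8),): print(proj(s,X))
E
```

```text
t 9.52 grasp [545.1  36.1  31. ] jaw yaw 30.4 ydir [ 0.002  0.005 -1.   ] q [-0.56  0.48  0.55  1.85 -0.32  0.89  0.67] F [-1.4  2.1 -0.3] M [ 0.293  0.189 -0.063] w 0.135
shift/100 [-0.002 -0.    -0.005] turn/pi 0.002 or -0.998
(np.float64(340.0564100472415), np.float64(218.5625142152998))
```

View pics/cup.png

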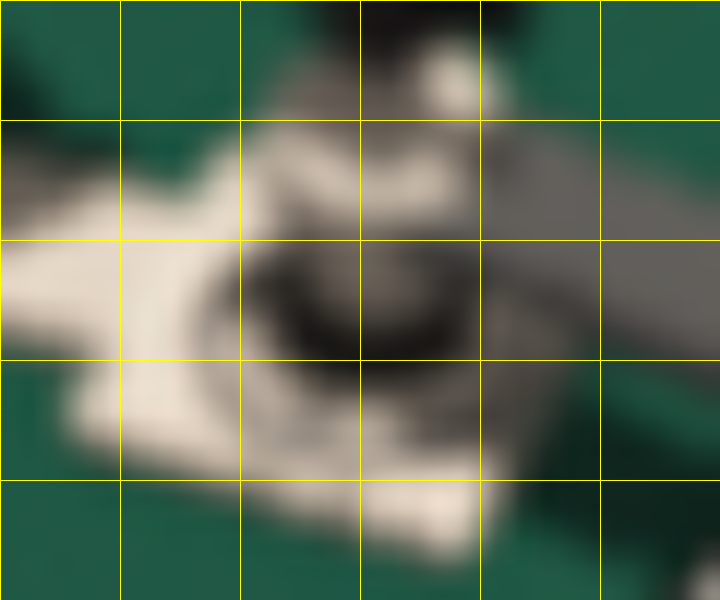

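The plate is flat on the desk, and contact shows in Fz rising from -4.9 to about 0. In the side crop the sole (centre about (370,334) projected to cup height) lies in the ring (centre about (368,325)). I'll release and retreat.

carry_out:
  plan:
    - [[-0.5,0,0,0,0],[0,0,0,0,0],[0.5,0,0,0,0],[0.5,0,0,0,0],[0.5,0,-0.2,0,0],[0.5,0,-0.5,0,0],[0.5,0,-0.8,0,0],[0.5,0,-1,0,0]]

```text
t: 10.43
ee_pos: [545.6, 34.7, 187.6]
tool_rot: [0.684, -0.681, -0.187, 0.183]
ft_force: [0.9, 0.6, -0.5]
grip_width: 0.75
```

carry_out:
  plan:
    - [[0.5,0,-0.2,0.2,0],[0.5,0,-0.4,0.5,0],[0.5,0,-0.6,0.8,0],[0.5,0,-0.6,1,0],[0.5,0,-0.6,1,0],[0.5,0,-0.6,1,0],[0.5,0,-0.6,1,0],[0.5,0,-0.6,1,0]]

```text
t: 11.1
ee_pos: [495.0, 119.3, 247.4]
tool_rot: [0.683, -0.682, -0.186, 0.183]
ft_force: [0.3, 0.5, -0.6]
grip_width: 0.753
```

```bash
python3 n.py 593 -46.3 130 40;  python3 - <<'E'
from m import *
c=cam('top'); im=np.mean([cam('top')['image'].astype(float) for _ in range(4)],0)
c['image']=np.clip(im,0,255).astype(np.uint8)
s=cam('side'); im=np.mean([cam('side')['image'].astype(float) for _ in range(4)],0)
s['image']=np.clip(im,0,255).astype(np.uint8)
a=np.hstack([R(c,8,550,-90,80,130,5),R(s,8,550,-90,80,130,5)[:,:395]])
np.savez('avg.npz',t=c['image'],s=s['image'])
cv2.imwrite('pics/out.png',cv2.resize(a,None,fx=.9,fy=.9)[:,:,::-1])
E
```

```text
t 11.10 grasp [495.2 119.5 193.4] jaw yaw 30.2 ydir [ 0.004  0.004 -1.   ] q [-0.81  0.18  0.58  1.79 -0.11  1.19  0.33] F [ 0.3  0.5 -0.6] M [-0.004  0.005  0.05 ] w 0.753
shift/100 [ 0.006  0.632 -1.925] turn/pi -0.054 or 0.946
```

View pics/out.png

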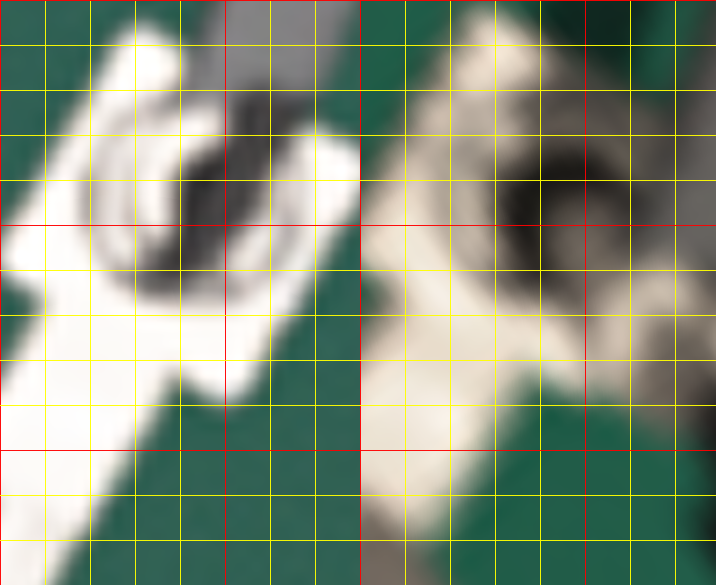

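Top: ring centre (192,192) gives cup (592.8,-47.2), and the boss corrects to (593.0,-46.9), so it is centred within 1 mm. Next I measure the wing's angle.

Run:
```python
from m import *
c=cam('top'); c['image']=np.load('avg.npz')['t']
a=R(c,107,550,-90,85,90,4,1000); mx=a.max(2).astype(int)
for th in (75,82,88):
    m=(mx<th).astype(np.uint8); m[:, :]=m
    n,l,st,ce=cv2.connectedComponentsWithStats(m)
    for k in range(1,n):
        if st[k,4]>300:
            r=cv2.minAreaRect(np.argwhere(l==k)[:,::-1].astype(np.float32)); P=np.argwhere(l==k)[:,::-1]/4; w,v=np.linalg.eigh(np.cov(P.T)); d=v[:,1]
            print(th,st[k]//[4,4,4,4,16],ce[k]/4+[550,-90],'rect',np.array(r[1])/4,r[2],'pca yaw',np.degrees(np.arctan(d[1]/d[0])),np.sqrt(w*12))
s=cam('side'); s['image']=np.load('avg.npz')['s']
im=s['image'][180:212,325:355].max(2).astype(int)
m=(im<50).astype(np.uint8); print('\n'.join(''.join('%4d'%x for x in r) for r in im[10:30,5:27]))
```

```text
75 [ 28  25  28  36 325] [590.99135281 -47.7492794 ] rect [12.24768639 44.00582504] 37.042476654052734 pca yaw -57.446241592813664 [ 9.22363668 38.33715723]
82 [ 27  24  30  38 388] [591.30741069 -47.9672916 ] rect [13.03779984 45.90479279] 33.023868560791016 pca yaw -57.447348275731876 [10.16571663 40.62644197]
88 [32  0  7 12 31] [585.67068273 -84.02961847] rect [ 3.94602585 12.99867344] 21.801406860351562 pca yaw -65.41232996917827 [ 2.95799938 14.00975374]
88 [ 26  23  33  39 433] [591.53494662 -48.08821408] rect [13.6885252  47.87781143] 34.562522888183594 pca yaw -57.024907724347095 [10.89190769 42.28088892]
  92  92  92  93  92  93  92  92  93  93  92  93  92  92  93  92  93  92  93  93  92  93
  92  92  92  92  93  93  92  92  92  92  93  92  93  92  92  93  93  92  93  93  93  92
  93  93  92  93  92  93  93  92  93  93  93  93  92  92  92  92  92  92  92  92  92  92
  92  93  93  93  93  92  93  93  93  93  93  92  93  93  93  93  92  92  93  92  92  93
  93  93  93  93  92  91  90  91  92  93  93  93  93  92  92  93  93  92  92  92  92  93
  92  92  92  92  90  82  76  79 
[... 601 characters left out ...]
3  89  66  36  20  20  19  19  19  18  18  19  20  20  28  60  83  92  92  93
  92  92  93  89  74  50  35  27  21  20  18  19  19  18  18  18  30  64  86  92  93  93
  93  92  93  91  85  74  66  51  33  22  21  19  18  18  18  19  33  69  89  93  92  92
  92  93  93  93  91  90  86  70  44  27  24  22  19  20  22  20  38  72  90  93  93  92
  93  93  92  93  93  93  92  80  55  33  28  28  42  63  64  49  54  78  91  93  92  92
  92  92  92  93  93  93  94  91  76  59  47  52  95 148 140 101  80  86  92  92  92  92
  92  92  93  92  92  94  97  98  99  89  81  85 129 194 196 142  99  90  92  92  92  92
  92  92  92  91  94 101 112 114 107 102 101 102 123 172 184 139 101  90  91  91  92  91
```

carry_out:
  plan:
    - [[0.5,0,0,-0.25,0],[0.5,0,0,-0.5,0],[0.5,0,0,-0.75,0],[0.5,0,0,-1,0],[0.5,0,0,-1,0],[0.5,0,0,-1,0],[0.5,0,0,-1,0],[0.5,0,0,-1,0]]

```text
t: 12.37
ee_pos: [544.9, 35.7, 247.4]
tool_rot: [0.684, -0.681, -0.188, 0.184]
ft_force: [-0.7, 0.1, 0.3]
grip_width: 0.749
```

carry_out:
  plan:
    - [[0.5,0,0.1,-0.25,0],[0.5,0,0.2,-0.5,-0.01],[0.5,0,0.3,-0.75,-0.024],[0.5,0,0.4,-0.9,-0.024],[0.5,0,0.4,-0.9,-0.024],[0.5,0,0.4,-0.9,-0.024],[0.5,0,0.4,-0.9,-0.024],[0.5,0,0.4,-0.9,-0.024]]

```text
t: 13.03
ee_pos: [590.8, -39.7, 207.8]
tool_rot: [0.676, -0.673, -0.214, 0.21]
ft_force: [0.5, 0.6, 0.3]
grip_width: 0.75
```

```bash
python3 n.py 592.8 -47 97 34.5
```

```text
t 13.03 grasp [591.  -39.4 153.8] jaw yaw 34.9 ydir [ 0.005  0.006 -1.   ] q [-0.47  0.42  0.63  1.63 -0.27  1.18  0.84] F [0.5 0.6 0.3] M [0.021 0.027 0.012] w 0.750
shift/100 [-0.033  0.567 -0.074] turn/pi 0.002 or -0.998
```

carry_out:
  plan:
    - [[0.5,-0.033,0,-0.074,0],[0.5,-0.033,0.15,-0.074,0],[0.5,-0.033,0.3,-0.074,0],[0.5,-0.033,0.45,-0.074,0],[0.5,-0.033,0.56,-0.074,0],[0.5,-0.033,0.56,-0.074,0],[0.5,-0.033,0.56,-0.074,0],[0.5,-0.033,0.56,-0.074,0]]

```text
t: 13.7
ee_pos: [593.0, -47.5, 152.7]
tool_rot: [0.676, -0.673, -0.215, 0.21]
ft_force: [-0.4, 0.2, -0.5]
grip_width: 0.751
```

```bash
python3 n.py 592.8 -47 97 34.5
```

```text
t 13.70 grasp [593.4 -47.1  98.7] jaw yaw 34.9 ydir [ 0.006  0.006 -1.   ] q [-0.43  0.49  0.61  1.67 -0.32  1.07  0.89] F [-0.4  0.2 -0.5] M [-0.02  -0.042  0.017] w 0.751
shift/100 [-0.004  0.017  0.004] turn/pi 0.002 or -0.998
```

carry_out:
  plan:
    - [[0.2,0,0.015,0.004,0],[-0.1,0,0.015,0.004,0],[-0.3,0,0.015,0.004,0],[-0.5,0,0.015,0.004,0],[-0.6,0,0.015,0.004,0],[-0.8,0,0.015,0.004,0],[-1,0,0.015,0.004,0],[-1,0,0.015,0.004,0]]

```text
t: 14.37
ee_pos: [593.2, -48.1, 152.9]
tool_rot: [0.676, -0.674, -0.215, 0.209]
ft_force: [-4.7, -1.3, 11.6]
grip_width: 0.127
```

```bash
python3 n.py 592.8 -47 97 34.5
```

```text
t 14.37 grasp [593.7 -47.8  98.9] jaw yaw 34.9 ydir [ 0.008  0.006 -1.   ] q [-0.43  0.49  0.61  1.67 -0.32  1.07  0.89] F [-4.7 -1.3 11.6] M [-0.456  1.055 -0.078] w 0.127
shift/100 [-0.003  0.019  0.012] turn/pi 0.002 or -0.998
```

carry_out:
  plan:
    - [[-1,0,0.002,0,0.033],[-1,0,0.005,0,0.066],[-1,0,0.007,0,0.1],[-1,0,0.009,0,0.133],[-1,0,0.012,0,0.166],[-1,0,0.014,0,0.2],[-1,0,0.014,0,0.2],[-1,0,0.014,0,0.2]]

```text
t: 15.03
ee_pos: [592.5, -48.6, 151.6]
tool_rot: [0.709, -0.705, 0.005, -0.009]
ft_force: [-4.8, -0.1, 4.4]
grip_width: 0.13
```

```bash
python3 n.py
```

```text
t 15.03 grasp [592.8 -48.3  97.6] jaw yaw -1.2 ydir [ 0.006  0.005 -1.   ] q [-0.53  0.53  0.75  1.68 -0.4   1.09  0.32] F [-4.8 -0.1  4.4] M [-0.368  1.31  -0.049] w 0.130
```

carry_out:
  plan:
    - [[-1,-0.004,0.002,0,0.033],[-1,-0.004,0.005,0,0.066],[-1,-0.004,0.007,0,0.1],[-1,-0.004,0.009,0,0.133],[-1,-0.004,0.012,0,0.166],[-1,-0.004,0.014,0,0.2],[-1,-0.004,0.014,0,0.2],[-1,-0.004,0.014,0,0.2]]

```text
t: 15.7
ee_pos: [591.6, -48.4, 150.2]
tool_rot: [0.673, -0.668, 0.224, -0.226]
ft_force: [-4.4, 0.4, 4.5]
grip_width: 0.127
```

```bash
python3 n.py
```

```text
t 15.70 grasp [591.8 -48.1  96.2] jaw yaw -37.1 ydir [ 0.004  0.005 -1.   ] q [-0.62  0.58  0.89  1.69 -0.5   1.11 -0.23] F [-4.4  0.4  4.5] M [-0.012  1.279 -0.064] w 0.127
```

carry_out:
  plan:
    - [[-1,0,0.002,0,0.033],[-1,0,0.005,0,0.066],[-1,0,0.007,0,0.1],[-1,0,0.009,0,0.133],[-1,0,0.012,0,0.166],[-1,0,0.014,0,0.2],[-1,0,0.014,0,0.2],[-1,0,0.014,0,0.2]]

```text
t: 16.37
ee_pos: [591.1, -47.8, 148.8]
tool_rot: [0.571, -0.566, 0.421, -0.42]
ft_force: [-4.9, 3.0, 5.9]
grip_width: 0.133
```

```bash
python3 n.py
```

```text
t 16.37 grasp [591.3 -47.4  94.8] jaw yaw -73.0 ydir [ 0.003  0.006 -1.   ] q [-0.7   0.65  1.03  1.69 -0.61  1.15 -0.78] F [-4.9  3.   5.9] M [ 0.297  1.303 -0.035] w 0.133
```

carry_out:
  plan:
    - [[-1,0,0.002,0,0.03],[-1,0,0.005,0,0.06],[-1,0,0.007,0,0.09],[-1,0,0.009,0,0.12],[-1,0,0.011,0,0.15],[-1,0,0.011,0,0.15],[-1,0,0.011,0,0.15],[-1,0,0.011,0,0.15]]

```text
t: 17.03
ee_pos: [591.0, -47.1, 147.8]
tool_rot: [0.458, -0.453, 0.542, -0.539]
ft_force: [-3.0, 2.6, 4.7]
grip_width: 0.13
```

```bash
python3 n.py
```

```text
t 17.03 grasp [591.1 -46.7  93.8] jaw yaw -99.8 ydir [ 0.002  0.007 -1.   ] q [-0.75  0.71  1.13  1.69 -0.69  1.19 -1.18] F [-3.   2.6  4.7] M [ 0.301  0.987 -0.085] w 0.130
```

```bash
cat > a.py <<'E'
from n import *
nav(); L=[]
for i in range(6): imaging.camera('side'); L.append(read_state()['moment'][2])
print('Mz %.3f +- %.3f'%(np.mean(L),np.std(L)/6**.5))
E
python3 a.py
```

```text
t 17.03 grasp [591.1 -46.7  93.8] jaw yaw -99.8 ydir [ 0.002  0.007 -1.   ] q [-0.75  0.71  1.13  1.69 -0.69  1.19 -1.18] F [-3.   2.6  4.7] M [ 0.301  0.987 -0.085] w 0.130
Mz -0.004 +- 0.010
```

carry_out:
  plan:
    - [[-1,0,0.002,0,0.02],[-1,0,0.004,0,0.04],[-1,0,0.004,0,0.06],[-1,0,0.004,0,0.06],[-1,0,0.004,0,0.06],[-1,0,0.004,0,0.06],[-1,0,0.004,0,0.06],[-1,0,0.004,0,0.06]]

```text
t: 18.0
ee_pos: [591.0, -46.9, 147.4]
tool_rot: [0.405, -0.401, 0.583, -0.579]
ft_force: [-3.0, 2.7, 4.8]
grip_width: 0.131
```

```bash
python3 a.py
```

```text
t 18.00 grasp [591.1 -46.5  93.4] jaw yaw -110.5 ydir [ 0.002  0.008 -1.   ] q [-0.76  0.74  1.16  1.69 -0.73  1.21 -1.34] F [-3.   2.7  4.8] M [0.422 0.883 0.051] w 0.131
Mz 0.060 +- 0.009
```

carry_out:
  plan:
    - [[-1,0,0.002,0,0.01],[-1,0,0.003,0,0.02],[-1,0,0.003,0,0.03],[-1,0,0.003,0,0.04],[-1,0,0.003,0,0.04],[-1,0,0.003,0,0.04],[-1,0,0.003,0,0.04],[-1,0,0.003,0,0.04]]

```text
t: 18.97
ee_pos: [591.1, -46.7, 147.1]
tool_rot: [0.368, -0.363, 0.607, -0.603]
ft_force: [-3.0, 4.6, 5.4]
grip_width: 0.128
```

```bash
python3 a.py
```

```text
t 18.97 grasp [591.2 -46.3  93.1] jaw yaw -117.7 ydir [ 0.002  0.008 -1.   ] q [-0.77  0.75  1.19  1.69 -0.75  1.22 -1.45] F [-3.   4.6  5.4] M [ 0.639  0.848 -0.106] w 0.128
Mz -0.043 +- 0.006
```

```bash
cat > b.py <<'E'
from n import *
nav(); s=read_state(); print('tau', np.round(s['joint_efforts'],3), 'v7 %.3f'%s['joint_vel'][6])
E
python3 b.py
```

```text
t 19.27 grasp [591.2 -46.3  93.1] jaw yaw -117.7 ydir [ 0.002  0.008 -1.   ] q [-0.77  0.75  1.19  1.69 -0.75  1.22 -1.45] F [-2.6  4.4  3.4] M [ 0.602  0.817 -0.04 ] w 0.131
tau [  2.206 -51.109  25.06  -25.948   0.24   -1.679   0.057] v7 -0.001
```

carry_out:
  plan:
    - [[-1,0,0.001,0,0.005],[-1,0,0.001,0,0.01],[-1,0,0.001,0,0.015],[-1,0,0.002,0,0.02],[-1,0,0.002,0,0.025],[-1,0,0.002,0,0.03],[-1,0,0.003,0,0.035],[-1,0,0.003,0,0.04]]

```text
t: 19.93
ee_pos: [591.2, -46.6, 146.8]
tool_rot: [0.329, -0.324, 0.629, -0.625]
ft_force: [-2.7, 4.1, 4.8]
grip_width: 0.128
```

```bash
python3 b.py
```

```text
t 19.93 grasp [591.3 -46.2  92.8] jaw yaw -125.0 ydir [ 0.002  0.008 -1.   ] q [-0.78  0.77  1.21  1.7  -0.77  1.24 -1.56] F [-2.7  4.1  4.8] M [0.616 0.838 0.051] w 0.128
tau [  2.494 -51.354  25.742 -25.362   0.325  -1.743   0.308] v7 -0.163
```

carry_out:
  plan:
    - [[-1,0,0.001,0,0.005],[-1,0,0.001,0,0.01],[-1,0,0.001,0,0.015],[-1,0,0.002,0,0.02],[-1,0,0.002,0,0.025],[-1,0,0.002,0,0.03],[-1,0,0.003,0,0.035],[-1,0,0.003,0,0.04]]

```text
t: 20.6
ee_pos: [591.2, -46.5, 146.6]
tool_rot: [0.288, -0.284, 0.649, -0.644]
ft_force: [-3.1, 3.5, 4.0]
grip_width: 0.126
```

```bash
python3 b.py
```

```text
t 20.60 grasp [591.4 -46.   92.6] jaw yaw -132.3 ydir [ 0.002  0.008 -1.   ] q [-0.79  0.79  1.24  1.7  -0.8   1.25 -1.68] F [-3.1  3.5  4. ] M [0.681 0.87  0.063] w 0.126
tau [  2.56  -51.487  26.454 -24.805   0.366  -1.722   0.309] v7 -0.162
```

carry_out:
  plan:
    - [[-1,0,0.001,0,0.005],[-1,0,0.001,0,0.01],[-1,0,0.001,0,0.015],[-1,0,0.002,0,0.02],[-1,0,0.002,0,0.025],[-1,0,0.002,0,0.03],[-1,0,0.003,0,0.035],[-1,0,0.003,0,0.04]]

```text
t: 21.27
ee_pos: [591.3, -46.3, 146.3]
tool_rot: [0.246, -0.243, 0.666, -0.661]
ft_force: [-1.8, 4.9, 4.9]
grip_width: 0.131
```

```bash
python3 b.py
```

```text
t 21.27 grasp [591.5 -45.8  92.3] jaw yaw -139.6 ydir [ 0.003  0.008 -1.   ] q [-0.8   0.81  1.26  1.7  -0.82  1.26 -1.79] F [-1.8  4.9  4.9] M [0.761 0.732 0.04 ] w 0.131
tau [  2.637 -51.645  27.164 -24.202   0.435  -1.682   0.311] v7 -0.166
```

carry_out:
  plan:
    - [[-1,0,0.001,0,0.005],[-1,0,0.001,0,0.01],[-1,0,0.001,0,0.015],[-1,0,0.002,0,0.02],[-1,0,0.002,0,0.025],[-1,0,0.002,0,0.03],[-1,0,0.003,0,0.035],[-1,0,0.003,0,0.04]]

```text
t: 21.93
ee_pos: [591.5, -46.2, 146.0]
tool_rot: [0.204, -0.2, 0.68, -0.675]
ft_force: [-1.9, 4.6, 3.5]
grip_width: 0.129
```

```bash
python3 b.py
```

```text
t 21.93 grasp [591.6 -45.7  92. ] jaw yaw -146.8 ydir [ 0.003  0.008 -1.   ] q [-0.81  0.83  1.28  1.7  -0.84  1.28 -1.9 ] F [-1.9  4.6  3.5] M [0.75  0.691 0.017] w 0.129
tau [  2.727 -51.817  27.865 -23.547   0.532  -1.621   0.312] v7 -0.165
```

carry_out:
  plan:
    - [[-1,0,0.001,0,0.005],[-1,0,0.001,0,0.01],[-1,0,0.001,0,0.015],[-1,0,0.002,0,0.02],[-1,0,0.002,0,0.025],[-1,0,0.002,0,0.03],[-1,0,0.003,0,0.035],[-1,0,0.003,0,0.04]]

```text
t: 22.6
ee_pos: [591.6, -46.1, 145.7]
tool_rot: [0.16, -0.157, 0.692, -0.686]
ft_force: [-0.2, 4.9, 4.4]
grip_width: 0.13
```

```bash
python3 b.py
```

```text
t 22.60 grasp [591.7 -45.6  91.7] jaw yaw -154.1 ydir [ 0.003  0.009 -1.   ] q [-0.81  0.85  1.3   1.7  -0.87  1.29 -2.01] F [-0.2  4.9  4.4] M [0.787 0.607 0.087] w 0.130
tau [  2.826 -51.991  28.545 -22.826   0.662  -1.532   0.313] v7 -0.167
```

carry_out:
  plan:
    - [[-1,0,0.001,0,0.005],[-1,0,0.001,0,0.01],[-1,0,0.001,0,0.015],[-1,0,0.002,0,0.02],[-1,0,0.002,0,0.025],[-1,0,0.002,0,0.03],[-1,0,0.003,0,0.035],[-1,0,0.003,0,0.04]]

```text
t: 23.27
ee_pos: [591.7, -46.0, 145.4]
tool_rot: [0.116, -0.113, 0.701, -0.695]
ft_force: [0.6, 4.6, 4.2]
grip_width: 0.129
```

```bash
python3 b.py
```

```text
t 23.27 grasp [591.9 -45.5  91.5] jaw yaw -161.4 ydir [ 0.003  0.009 -1.   ] q [-0.82  0.87  1.33  1.7  -0.89  1.3  -2.13] F [0.6 4.6 4.2] M [0.859 0.449 0.092] w 0.129
tau [  2.942 -52.156  29.196 -21.999   0.85   -1.393   0.314] v7 -0.169
```

carry_out:
  plan:
    - [[-1,0,0.001,0,0.005],[-1,0,0.001,0,0.01],[-1,0,0.001,0,0.015],[-1,0,0.002,0,0.02],[-1,0,0.002,0,0.025],[-1,0,0.002,0,0.03],[-1,0,0.003,0,0.035],[-1,0,0.003,0,0.04]]

```text
t: 23.93
ee_pos: [591.8, -45.9, 145.2]
tool_rot: [0.071, -0.068, 0.707, -0.701]
ft_force: [0.7, 4.8, 4.0]
grip_width: 0.127
```

```bash
python3 b.py
```

```text
t 23.93 grasp [592.  -45.4  91.2] jaw yaw -168.7 ydir [ 0.004  0.009 -1.   ] q [-0.83  0.89  1.35  1.7  -0.91  1.32 -2.24] F [0.7 4.8 4. ] M [0.868 0.278 0.057] w 0.127
tau [  3.075 -52.234  29.711 -21.096   0.995  -1.275   0.289] v7 -0.167
```

carry_out:
  plan:
    - [[-1,0,0,0,0.0],[-1,0,0,0,0.0],[-1,0,0,0,0.0],[-1,0,0,0,0.0],[-1,0,0.001,0,0.005],[-1,0,0.001,0,0.01],[-1,0,0.001,0,0.015],[-1,0,0.001,0,0.02]]

```text
t: 24.6
ee_pos: [591.9, -45.9, 145.1]
tool_rot: [0.049, -0.046, 0.708, -0.703]
ft_force: [-0.1, 5.6, 2.2]
grip_width: 0.127
```

```bash
python3 b.py
```

```text
t 24.60 grasp [592.1 -45.4  91.1] jaw yaw -172.3 ydir [ 0.004  0.009 -1.   ] q [-0.83  0.9   1.36  1.7  -0.92  1.33 -2.3 ] F [-0.1  5.6  2.2] M [0.861 0.27  0.145] w 0.127
tau [  3.058 -52.487  30.028 -20.814   0.996  -1.209   0.282] v7 -0.169
```

```bash
python3 a.py; python3 b.py | tail -2
```

```text
t 24.60 grasp [592.1 -45.4  91.1] jaw yaw -172.3 ydir [ 0.004  0.009 -1.   ] q [-0.83  0.9   1.36  1.7  -0.92  1.33 -2.3 ] F [-0.1  5.6  2.2] M [0.861 0.27  0.145] w 0.127
Mz -0.038 +- 0.011
tau [ 2.9730e+00 -5.2166e+01  3.0057e+01 -2.0826e+01  1.0030e+00 -1.1920e+00
  3.2000e-02] v7 0.000
```

carry_out:
  plan:
    - [[-1,0,0,0,0.0],[-1,0,0,0,0.0],[-1,0,0,0,0.0],[-1,0,0,0,0.0],[-1,0,0,0,0.0],[-1,0,0.001,0,0.005],[-1,0,0.001,0,0.01],[-1,0,0.001,0,0.015]]

```text
t: 25.57
ee_pos: [592.0, -45.9, 145.0]
tool_rot: [0.032, -0.029, 0.709, -0.703]
ft_force: [0.6, 4.4, 4.6]
grip_width: 0.127
```

```bash
python3 b.py; python3 a.py | tail -1
```

```text
t 25.57 grasp [592.2 -45.4  91. ] jaw yaw -175.0 ydir [ 0.004  0.009 -1.   ] q [-0.83  0.91  1.36  1.7  -0.93  1.33 -2.34] F [0.6 4.4 4.6] M [0.855 0.235 0.14 ] w 0.127
tau [  3.096 -52.488  30.155 -20.507   1.014  -1.209   0.284] v7 -0.172
Mz -0.020 +- 0.007
```

Mid-turn Mz went from about 0.058 to 0.145 and 0.140 N m in two readings. That is roughly 8 N of sole contact at 8 mm of descent, within the expected 6–9 mm. I stop here, release straight up, retreat and look.

carry_out:
  plan:
    - [[-0.6,0,0,0,0],[-0.2,0,0,0,0],[0.2,0,0,0,0],[0.3,0,0,0,0],[0.3,0,-0.1,0,0],[0.3,0,-0.35,0,0],[0.3,0,-0.65,0,0],[0.3,0,-0.9,0,0]]

```text
t: 26.53
ee_pos: [591.4, -47.2, 237.2]
tool_rot: [0.032, -0.029, 0.709, -0.704]
ft_force: [0.9, -1.2, 0.6]
grip_width: 0.653
```

```bash
python3 n.py 495 119 190 30
```

```text
t 26.53 grasp [591.6 -46.8 183.2] jaw yaw -175.0 ydir [ 0.004  0.008 -1.   ] q [-0.85  0.83  1.46  1.6  -0.83  1.47 -2.39] F [ 0.9 -1.2  0.6] M [-0.059 -0.029  0.001] w 0.653
shift/100 [ 0.818 -0.059 -1.736] turn/pi -0.139 or 0.861
```

carry_out:
  plan:
    - [[0.3,0,0,-0.1,-0.03],[0.3,0.1,0,-0.3,-0.06],[0.3,0.2,0,-0.5,-0.09],[0.3,0.3,0,-0.7,-0.12],[0.3,0.4,0,-0.87,-0.15],[0.3,0.45,0,-1,-0.18],[0.3,0.45,0,-1,-0.2],[0.3,0.45,0,-1,-0.2]]

```text
t: 27.2
ee_pos: [537.7, 49.3, 238.4]
tool_rot: [0.252, -0.246, 0.664, -0.66]
ft_force: [0.2, 0.1, -0.3]
grip_width: 0.651
```

```bash
python3 n.py;  python3 - <<'E'
from m import *
def avg(n):
    c=cam(n); c['image']=np.clip(np.mean([cam(n)['image'].astype(float) for _ in range(5)],0),0,255).astype(np.uint8); return c
c=avg('top'); s=avg('side')
im=cv2.resize(s['image'][195:230,322:358],(400,585),interpolation=2)
a=np.hstack([cv2.resize(R(c,8,550,-90,80,130,5),None,fx=.9,fy=.9),im])
cv2.imwrite('pics/fin.png',a[:,:,::-1])
E
```

```text
t 27.20 grasp [537.9  49.7 184.4] jaw yaw -138.8 ydir [ 0.004  0.008 -1.   ] q [-1.15  0.67  1.46  1.74 -0.69  1.37 -1.98] F [ 0.2  0.1 -0.3] M [-0.041 -0.014  0.053] w 0.651
```

View pics/fin.png

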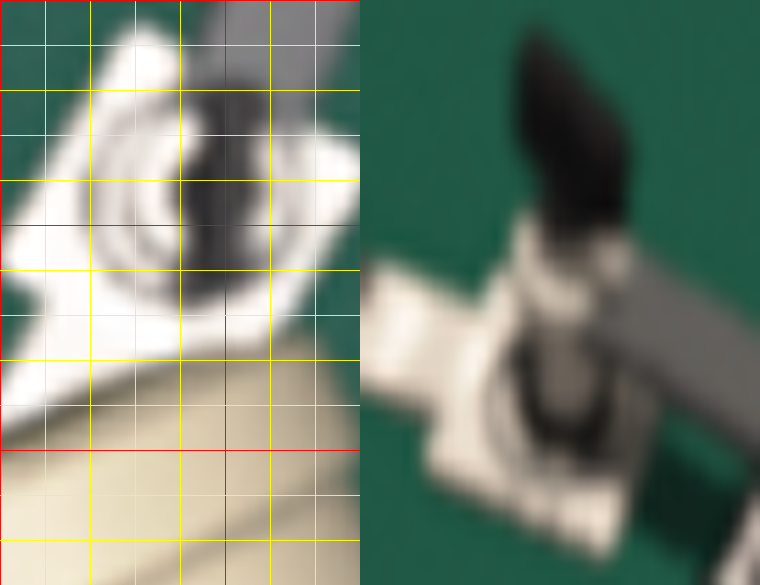

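Picture: the plate is unmoved, with its ring still centred at (192,192) in the top grid, and the rubber foot sits down inside the ring in the side view. The gripper is clear. Handing in.

```bash
python3 -c "
from station import order; print(order.job_done())"
```

```text
the job is handed in; nothing more can be done
None
```

I laid the steel shoe plate flat under the foot, screwed the foot down until it touched, and handed the job in at about 28 s of robot time. No verdict was reported.

- **Placement:** The cup measured (592.8, -47.2) mm and the screw axis (593.0, -46.9) mm in the top view, so it is centred to about 1 mm. The side view before release disagreed by up to 2 mm. The final picture shows the plate had not moved or turned.
- **Contact:** I turned the knob 210° clockwise, about 8.2 mm down. Torque while turning rose from about 0.058 to 0.14 N m, which means roughly 8 N on the sole. The last-joint torque changed at the same point, but by only about 0.03 N m, and it fell rather than rose. Taken by size alone that would mean about 3 N. With the arm still, the torque readings were too noisy to settle it. I take the contact as light but sure, with its exact force uncertain.
- **At hand-in:** The gripper was open and clear. I did not touch the other things on the desk, though I did not check each one in a picture afterwards.

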